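# Put the lunch box together on the key tray

## Task

The lunch box has been washed: put it back together in the large compartment of the key tray so that nobody leaves without it. Working from the bottom up, stand the deep tier flat in that compartment, lengthways along it and near its middle, then seat the two-part tier squarely on it, then the three-part tier on that, and last the lid, each with its foot fully down inside the rim below. Leave the other things on the shelf where they are.

Things in the scene. Friction and masses are not known exactly. Their poses are not given: they have to be found in the camera images.
- key_tray: Grey silicone key tray, fixed to the shelf, 156 mm (own x) by 141 mm (own y), rims 16 mm high and 5 mm thick, floor 4 mm thick. Origin: centre of the underside, z up. A rim along x divides it into a large empty compartment, 146 x 86 mm inside, centred 22.5 mm from the origin towards +y, and a narrow one at -y in which three keys lie (part of the tray).
- deep_tier: Deepest tier of the lunch box: purple plastic, open top, no partition. Outside 120 mm (own x) by 60 mm (own y), 56 mm high in all, walls 5 mm. Its foot, 100 x 40 mm and 5 mm high (in the height), drops into another tier's open top (110 x 50 mm inside, 5 mm play a side); the underside round the foot then rests on the rim below. Origin: centre of the foot's underside. Grip from above across the width.
- two_part_tier: Middle tier of the lunch box: like the deep tier (same length, width, walls, foot) but 40 mm high in all, with one partition across the middle that ends 7 mm below the rim: two compartments. Seated, its origin is 51 mm above that of the deep tier. Origin: centre of the foot's underside. Grip from above across the width.
- three_part_tier: Shallow tier of the lunch box: like the deep tier (same length, width, walls, foot) but 30 mm high in all, with two partitions across it that end 7 mm below the rim: three compartments. Seated, its origin is 35 mm above that of the two-part tier. Origin: centre of the foot's underside. Grip from above across the width.
- lid: Lunch box lid: purple plate 120 (own x) x 60 x 8 mm over a foot 100 x 40 x 5 mm; plate top 13 mm above the origin. Grey end clips reach 64 mm from the middle; they need no fastening. On top a grip bar 60 mm long (own x), 14 mm wide, 20 mm high (top at 33 mm), to pinch across its width. Seated, its origin is 25 mm above that of the three-part tier. Origin: centre of the foot's underside. 
- cat: Bystander: sand-coloured ceramic cat-shaped incense holder, about 75 x 70 mm and 90 mm tall. Loose, not to be disturbed. Origin: centre of its underside, z up.
- tyre_gauge: Bystander: black aluminium tyre pressure gauge lying flat, 113 mm long (own x), 28 mm wide, 18 mm high. Loose, not to be disturbed. Origin: centre of its underside, z up.
- polish_tin: Bystander: round flat steel shoe-polish tin, 75 mm across (a 9 mm key on the rim), 24 mm high. Loose, not to be disturbed. Origin: centre of its underside, z up.
- clothes_brush: Bystander: wooden clothes brush, 120 mm long (own x), 42 mm wide, 34 mm high, bristles down. Loose, not to be disturbed. Origin: centre of its underside, z up.
- padlock: Bystander: brass padlock lying flat, about 66 mm long (own x) with its steel shackle, 48 mm wide, 20 mm high. Loose, not to be disturbed. Origin: centre of its underside, z up.

How it is judged:
On the way, in this order (a step that is already met when the one before it is completed fails the run):
1. the deep tier is let go flat in the large compartment of the key tray (x of deep_tier in the frame of key_tray between -0.016 and 0.016 m and y of deep_tier in the frame of key_tray between 0.0065 and 0.0385 m and z of deep_tier in the frame of key_tray between 0.002 and 0.0065 m and angle between the x axis of deep_tier and the x axis of key_tray, either way round below 0.3 rad and angle between deep_tier's own z axis and vertical below 0.05 rad and linear speed of deep_tier below 0.02 m/s and angular speed of deep_tier below 0.2 rad/s and contact force between deep_tier and the fingers below 0.05 N), for 0.2 s.
2. the two-part tier is let go seated on the deep tier (x of two_part_tier in the frame of deep_tier between -0.007 and 0.007 m and y of two_part_tier in the frame of deep_tier between -0.007 and 0.007 m and z of two_part_tier in the frame of deep_tier between 0.0485 and 0.0535 m and angle between the x axis of two_part_tier and the x axis of deep_tier, either way round below 0.2 rad and angle between two_part_tier's own z axis and vertical below 0.05 rad and linear speed of two_part_tier below 0.02 m/s and angular speed of two_part_tier below 0.2 rad/s and contact force between two_part_tier and the fingers below 0.05 N), for 0.2 s.
3. the three-part tier is let go seated on the two-part tier (x of three_part_tier in the frame of two_part_tier between -0.007 and 0.007 m and y of three_part_tier in the frame of two_part_tier between -0.007 and 0.007 m and z of three_part_tier in the frame of two_part_tier between 0.0325 and 0.0375 m and angle between the x axis of three_part_tier and the x axis of two_part_tier, either way round below 0.2 rad and angle between three_part_tier's own z axis and vertical below 0.05 rad and linear speed of three_part_tier below 0.02 m/s and angular speed of three_part_tier below 0.2 rad/s and contact force between three_part_tier and the fingers below 0.05 N), for 0.2 s.
4. the lid is let go seated on the three-part tier (x of lid in the frame of three_part_tier between -0.007 and 0.007 m and y of lid in the frame of three_part_tier between -0.007 and 0.007 m and z of lid in the frame of three_part_tier between 0.0225 and 0.0275 m and angle between the x axis of lid and the x axis of three_part_tier, either way round below 0.2 rad and angle between lid's own z axis and vertical below 0.05 rad and linear speed of lid below 0.02 m/s and angular speed of lid below 0.2 rad/s and contact force between lid and the fingers below 0.05 N), for 0.2 s.
At the end, for the whole second after the job is handed in: Deep tier flat in the large compartment, within 16 mm of its middle in x and y and 0.3 rad of its length; two-part tier, three-part tier and lid seated on it in turn (height 2.5 mm, offset 7 mm in x and y, turn 0.2 rad, level 0.05 rad); all released and at rest (all of step 1 and all of step 2 and all of step 3 and all of step 4); the robot touches nothing.
It fails at once if the cat is moved more than 30 mm or tipped (distance of cat from where it was at the start of the episode above 0.03 m or angle between cat's own z axis and vertical above 0.5 rad).
It fails at once if the tyre gauge is moved more than 30 mm or tipped (distance of tyre_gauge from where it was at the start of the episode above 0.03 m or angle between tyre_gauge's own z axis and vertical above 0.5 rad).
It fails at once if the polish tin is moved more than 30 mm or tipped (distance of polish_tin from where it was at the start of the episode above 0.03 m or angle between polish_tin's own z axis and vertical above 0.5 rad).
It fails at once if the clothes brush is moved more than 30 mm or tipped (distance of clothes_brush from where it was at the start of the episode above 0.03 m or angle between clothes_brush's own z axis and vertical above 0.5 rad).
It fails at once if the padlock is moved more than 30 mm or tipped (distance of padlock from where it was at the start of the episode above 0.03 m or angle between padlock's own z axis and vertical above 0.5 rad).
It also fails if it takes over 125 s, if anything falls off the work surface, if the arm or the gripper's body presses on something with over 40 N, if the wrist force passes 120 N, or if a joint passes its speed limit or range.

## Robot

A 6-joint arm with a two-finger parallel gripper is mounted at the origin on the work surface. World frame = base frame: x ahead of the robot, y to its left, z up, the work surface at z = 0. Lengths are in m, angles in rad, forces in N, time in s.
With the tool pointing down it reaches from about 0.375 to 0.9 m from the base axis. Payload 3.1 kg.
Tool frame: the origin (TCP) lies between the finger pads; the fingertips stand 22 mm ahead of it and the grasp point (between the pads) lies 3 mm ahead of it; z points along the fingers, y is the direction in which the jaws open and shut (so a half turn about z gives the same grasp; the last joint's range is limited). The gripper opens to 87 mm and grips with 3 to 60 N. Pads are 19 mm wide; open, the fingers measure 117 mm over their backs; the gripper's body (75 mm by 190 mm) begins 51 mm behind the grasp point.
Start: joints at [0.991, 0.527, 1.433, -0, 1.181, -0.178], TCP at [0.244, 0.575, 0.214] pointing down, gripper open.
Joint ranges: [-3.08, 3.08], [-0.75, 2.2], [0.22, 2.44], [-1.43, 4.57], [0, 2.65], [-2.85, 2.85]. Speed limits (rad/s): [2.79, 2.79, 3.14, 3.14, 3.14, 3.14].

## Interface

Orientations are given as a unit quaternion [x, y, z, w].
In Python, from rig import get_obs, camera, get_calibration, hand_in, search_frame gives the robot as it stands.
- The arm moves only by the shell command python3 -m jog 'ROWS' [FORCE]. ROWS is JSON, a list of rows, each an object with "grip": the closure in counts, from 0 (fully open) to 255 (shut); "travel": the shift along the world's x, y, z in cm, a list of three; "twist": the turn about the world's z in degrees. A call has 1 to 8 rows; each row shifts and turns the commanded pose from where the row before left it; what a row does not reach is not made up. A row lasts 1/10 s, in which the tool goes at most 50 mm and 8.59 degrees, less where a joint would pass 70% of its speed; a pose out of reach is approached as far as the arm can. A call is refused whole if a number of a shift passes 5 or a number of a turn 8.59, either way. A call with a gripper value outside its range is refused whole. The fingers move at their own pace and stop on an object; FORCE is the grip in N (left out, the last holds). Time passes only in rows, so rows that do not move let the fingers close. It gives the time, the measured TCP pose, the force and the opening at its end, in the units of the state.
- get_obs(): the state, without advancing time (a new reading comes with each control period).
- camera(name): name is "scene" or "top" or "wrist"; returns the picture (420x560x3 uint8, red, green, blue); there is no depth.
- get_calibration(name): a dict with "fx", "fy", "cx", "cy" (pixels), "k1" (the pictures are not rectified: a ray, as slopes to the right and down, at radius r is drawn at 1 + k1 r^2 times it, then the intrinsics apply), "R" (3x3) and "t" (3): a world point X has camera coordinates R X + t; the wrist camera has in their place "T_tool_cam" (4x4, takes a point from camera to tool coordinates, whose origin is the TCP and whose axes are the flange's). Camera axes: x right, y down, z forward; pixel columns grow to the right and rows downward; lengths in m; the calibration is good to about 2 mm. A picture is of the moment at which its call begins: read the wrist's pose just before it. get_calibration takes no time and is no camera call.
- hand_in(): hands the job in, once; it reports no verdict.
Trained networks look in the newest picture that a camera, given by its name, has taken for a name from the list of things; names that differ only in an ending like _2 or _b are one class to them, and where a whole thing is asked for, a point or a joint stands for the part that bears it (a point fixed in the world has none). Each returns a list of dicts, best first, with "p" (0 to 1); they miss things now and then, are a little off and sometimes report something else, mostly with a low value. They report only what shows in the picture. A call takes as long as a camera call.
- search_frame(target, camera): "at" ([x, y, z] in m, in world coordinates, good to about 4 mm: the middle of the surface that is visible of it).
The state is a dict: "time": time; "q": joint angles; "joint_velocities": joint speeds; "joint_torque": joint torques, N m; "position": TCP position; "tool_rot": TCP orientation; "ft_force": force on the tool from outside, world axes, zero at the start; "moment": the same for the moment, N m; "grip_width": finger opening in m.
Only numpy, scipy, OpenCV 4.12 (cv2) and the standard library are available. Lean on these libraries where they do the work, as an engineer would, in place of code of your own. Each camera call takes 0.05 s, during which the arm holds its last target. There are 200 camera calls.

## Working session

There is one attempt and no reset: what is moved stays moved. The work goes in short steps, Python scripts to look and compute and a shell command to move; the robot and the scene stay as the last step left them, time stands still between calls to the robot, and variables do not carry over. Pictures are saved under pics/ and viewed, about 12 in all and at most 16, crops included, and the job is handed in when it is done.

```bash
mkdir -p pics; ls; python3 - <<'E'
from rig import *
import cv2,numpy as np
for c in ["scene","top"]:
    im=camera(c); cv2.imwrite(f"pics/{c}0.png",im[...,::-1])
    for n in ["key_tray","deep_tier","two_part_tier","three_part_tier","lid","cat","tyre_gauge","polish_tin","clothes_brush","padlock"]:
        print(c,n,[(np.round(d["at"],3).tolist(),round(d["p"],2)) for d in search_frame(n,c)][:3])
    k=get_calibration(c); print({a:np.round(b,4).tolist() for a,b in k.items()})
print(get_obs()); print(get_calibration("wrist"))
E
```

```text
pics
scene key_tray [([0.468, -0.014, 0.006], 0.91)]
scene deep_tier [([0.43, 0.371, 0.037], 0.65)]
scene two_part_tier [([0.442, -0.426, 0.018], 0.66), ([0.708, 0.008, 0.019], 0.52)]
scene three_part_tier [([0.616, 0.2, 0.015], 0.97)]
scene lid [([0.638, -0.193, 0.011], 0.71)]
scene cat [([0.403, -0.211, 0.041], 0.77)]
scene tyre_gauge [([0.406, 0.201, 0.014], 0.8), ([0.441, -0.428, 0.018], 0.71)]
scene polish_tin [([0.713, 0.006, 0.02], 0.85)]
scene clothes_brush [([0.666, 0.399, 0.031], 0.85), ([0.407, 0.199, 0.019], 0.61), ([0.403, -0.21, 0.038], 0.2)]
scene padlock [([0.64, -0.438, 0.018], 0.91)]
{'fx': 438.9847, 'fy': 438.9847, 'cx': 275.7479, 'cy': 204.5127, 'k1': -0.0041, 'R': [[0.8736, 0.4866, -0.0051], [0.3953, -0.7156, -0.5758], [-0.2838, 0.5011, -0.8175]], 't': [-0.4615, -0.2014, 1.2593]}
top key_tray [([0.464, -0.018, 0.005], 0.81)]
top deep_tier [([0.433, 0.399, 0.014], 0.87)]
top two_part_tier [([0.44, -0.424, 0.014], 0.82), ([0.466, -0.018, 0.005], 0.34)]
top three_part_tier [([0.614, 0.201, 0.01], 0.95)]
top lid [([0.63, -0.185, 0.01], 0.73)]
top cat [([0.395, -0.188
[... 953 characters left out ...]
44750e-01, 9.79888714e-01, 2.12943070e-05, 2.53830801e-05]), 'ft_force': array([ 0.73293021, -0.90211548, -0.8126841 ]), 'moment': array([-0.05574515,  0.01581523,  0.02569524]), 'grip_width': 0.08697390810105252}
{'fx': 294.6127008333494, 'fy': 294.6127008333494, 'cx': 279.48909411711077, 'cy': 208.43907013258524, 'k1': -0.06179624964221312, 'T_tool_cam': array([[-9.81907622e-04, -9.64811363e-01, -2.62941189e-01,
         7.25852771e-02],
       [ 9.99999503e-01, -9.93119748e-04, -9.02632089e-05,
        -1.17330010e-03],
       [-1.74045118e-04, -2.62941147e-01,  9.64811859e-01,
        -1.69287981e-01],
       [ 0.00000000e+00,  0.00000000e+00,  0.00000000e+00,
         1.00000000e+00]])}
```

View pics/scene0.png

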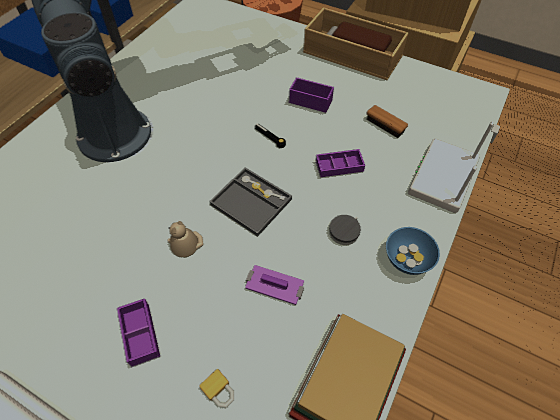

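View pics/top0.png

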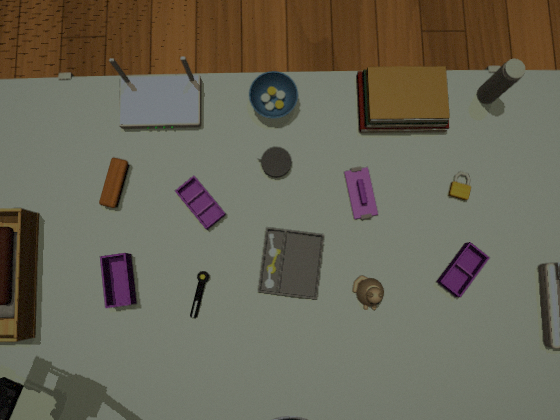

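The top view shows all four parts clear of other things: deep tier at about (118,280), three-part (200,203), lid (361,193), two-part (463,269), tray (291,263) with keys on its left, i.e. the large compartment towards -y. Next I fit poses by matching silhouettes in both cameras.

```bash
cat > h.py <<'E'
from rig import *
import cv2,numpy as np
from scipy.optimize import minimize
def box(lx,ly,z0,z1): return np.array([[sx*lx/2,sy*ly/2,z] for sx in(-1,1) for sy in(-1,1) for z in(z0,z1)])
M={"deep_tier":box(.12,.06,.005,.056),"two_part_tier":box(.12,.06,.005,.04),"three_part_tier":box(.12,.06,.005,.03),
   "lid":np.vstack([box(.12,.06,.005,.013),box(.06,.014,.013,.033)]),"key_tray":box(.156,.141,0,.016)}
def cal(c):
    k=dict(get_calibration(c))
    if c=="wrist":
        from scipy.spatial.transform import Rotation as Ro
        o=get_obs(); T=np.eye(4);T[:3,:3]=Ro.from_quat(o["tool_rot"]).as_matrix();T[:3,3]=o["position"]
        W=np.linalg.inv(T@k["T_tool_cam"]);k["R"]=W[:3,:3];k["t"]=W[:3,3]
    return k
def proj(k,X):
    c=X@np.array(k["R"]).T+np.array(k["t"]);s=c[:,:2]/c[:,2:]
    s=s*(1+k["k1"]*(s**2).sum(1,keepdims=True))
    return s*[k["fx"],k["fy"]]+[k["cx"],k["cy"]]
def pose(P,p,z=0):
    a=p[2];return P@np.array([[np.cos(a),-np.sin(a),0],[np.sin(a),np.cos(a),0],[0,0,1]]).T+[p[0],p[1],z]
def mask(im,n):
    h=cv2.cvtColor(im,cv2.COLOR_RGB2HSV).astype(int)
    if n=="key_tray": m=(h[...,2]<115)&(h[...,1]<90)
    else: m=(h[...,0]>130)&(h[...,0]<170)&(h[...,1]>70)&(h[...,2]>25)
    return cv2.morphologyEx(m.astype(np.uint8),cv2.MORPH_CLOSE,np.ones((3,3)))
def hull(im,k,n,guess):
    num,l,st,ce=cv2.connectedComponentsWithStats(mask(im,n))
    u=proj(k,np.array([guess]))[0]
    i=min((i for i in range(1,num) if st[i,4]>60),key=lambda i:np.hypot(*(ce[i]-u)))
    ys,xs=np.nonzero(l==i)
    pts=np.vstack([np.c_[xs+a,ys+b] for a in(-.5,.5) for b in(-.5,.5)]).astype(np.float32)
    return cv2.convexHull(pts)[:,0]
def fit(n,views,guess,z=0):
    H=[(k,hull(im,k,n,guess)) for im,k in views]
    def cost(p):
        p=[p[0]/100,p[1]/100,p[2]/10]
        c=0
        for k,h in H:
            q=cv2.convexHull(proj(k,pose(M[n],p,z)).astype(np.float32))[:,0]
            I=cv2.intersectConvexConvex(h,q)[0];c+=1-I/(cv2.contourArea(h)+cv2.contourArea(q)-I)
        return c/len(H)
    best=min((minimize(cost,[guess[0]*100,guess[1]*100,a*10],method="Nelder-Mead",options=dict(initial_simplex=[[guess[0]*100+dx,guess[1]*100+dy,a*10+da] for dx,dy,da in((0,0,0),(2,0,0),(0,2,0),(0,0,4))])) for a in np.arange(0,np.pi,np.pi/6)),key=lambda r:r.fun)
    return best.x/[100,100,10],1-best.fun
E
cat > m0.py <<'E'
from h import *
V={c:(cv2.imread(f"pics/{c}0.png")[...,::-1].copy(),cal(c)) for c in("top","scene")}
G={"key_tray":(.466,-.016,.005),"deep_tier":(.432,.385,.03),"two_part_tier":(.441,-.425,.015),"three_part_tier":(.615,.2,.012),"lid":(.634,-.19,.01)}
for n,g in G.items():
    for vs in(("top",),("scene",),("top","scene")):
        p,s=fit(n,[V[v] for v in vs],g);print(n,vs,np.round(p[:2],4),round(np.degrees(p[2]),1),round(s,3))
E
python3 m0.py
```

```text
key_tray ('top',) [ 0.4638 -0.015 ] 172.0 0.923
key_tray ('scene',) [ 0.4642 -0.0174] 171.8 0.969
key_tray ('top', 'scene') [ 0.4639 -0.0169] 172.1 0.946
deep_tier ('top',) [0.432  0.3913] 7.0 0.939
deep_tier ('scene',) [0.4307 0.3898] 7.7 0.97
deep_tier ('top', 'scene') [0.4313 0.3911] 7.5 0.95
two_part_tier ('top',) [ 0.4393 -0.4229] -40.1 0.987
two_part_tier ('scene',) [ 0.4383 -0.4228] 140.1 0.987
two_part_tier ('top', 'scene') [ 0.4387 -0.4228] 140.1 0.981
three_part_tier ('top',) [0.6145 0.2   ] 38.4 0.969
three_part_tier ('scene',) [0.6121 0.1993] 38.2 0.976
three_part_tier ('top', 'scene') [0.6133 0.1996] 218.4 0.963
lid ('top',) [ 0.6306 -0.1883] 189.6 0.986
lid ('scene',) [ 0.6297 -0.1882] 9.8 0.987
lid ('top', 'scene') [ 0.6301 -0.1883] 9.6 0.982
```

```bash
python3 -m jog '[{"grip":0,"travel":[2.3,-2.3,-0.7],"twist":3.8},{"grip":0,"travel":[2.3,-2.3,-0.7],"twist":3.8},{"grip":0,"travel":[2.3,-2.3,-0.7],"twist":3.8},{"grip":0,"travel":[2.3,-2.3,-0.7],"twist":3.8},{"grip":0,"travel":[2.3,-2.3,-0.7],"twist":3.8},{"grip":0,"travel":[2.4,-2.3,-0.7],"twist":3.8},{"grip":0,"travel":[2.4,-2.3,-0.7],"twist":3.8},{"grip":0,"travel":[2.4,-2.3,-0.5],"twist":3.9}]' 25
cat > w.py <<'E'
import sys
from h import *
n,x,y,z=sys.argv[1],*map(float,sys.argv[2:5]); base=float(sys.argv[5]) if len(sys.argv)>5 else 0
o=get_obs();k=cal("wrist");im=camera("wrist")
cv2.imwrite("pics/w_%s_%d.png"%(n,o["time"]*10),im[...,::-1])
q=o["tool_rot"];j=np.degrees(2*np.arctan2(q[1],q[0]))-90
print("tcp",np.round(o["position"],4),"jaw",round(j,1),"w",round(o["grip_width"],4),"t",o["time"],"F",np.round(o["ft_force"],1))
p,s=fit(n,[(im,k)],(x,y,z),base)
print(n,np.round(p[:2],4),round(np.degrees(p[2])%180,1),round(s,3),"d[cm]",np.round((p[:2]-o["position"][:2])*100,2),"hull",hull(im,k,n,(x,y,z)).min(0),hull(im,k,n,(x,y,z)).max(0))
E
python3 w.py deep_tier .4313 .391 .03
```

```text
time: 1.9
position: [0.4322, 0.3902, 0.16]
tool_rot: [-0.067, 0.998, -0.0, -0.0]
ft_force: [1.4, -0.1, -0.5]
grip_width: 0.0872
tcp [0.4322 0.3902 0.16  ] jaw 97.6 w 0.0872 t 1.9 F [ 1.4 -0.1 -0.5]
deep_tier [0.4376 0.3889] 9.8 0.844 d[cm] [ 0.54 -0.13] hull [248.5 145.5] [308.5 262.5]
```

View pics/w_deep_tier_19.png

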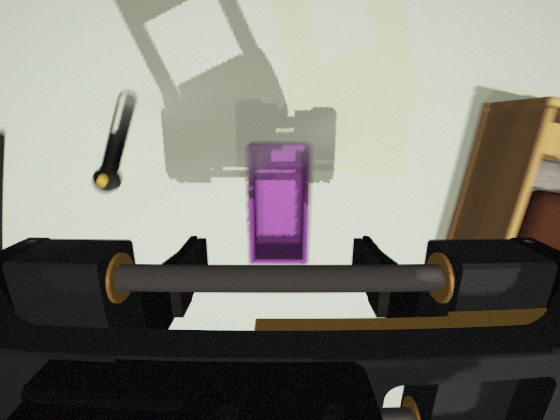

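The tier (columns 248–308) lies centred between the fingers (205–353), though the gripper bar cuts off its near end. Jaw alignment agrees with the first fit, so down and grip.

```bash
python3 -m jog '[{"grip":0,"travel":[0,0,-3],"twist":0},{"grip":0,"travel":[0,0,-3],"twist":0},{"grip":0,"travel":[0,0,-3],"twist":0},{"grip":0,"travel":[0,0,-1.8],"twist":0},{"grip":0,"travel":[0,0,0],"twist":0},{"grip":255,"travel":[0,0,0],"twist":0},{"grip":255,"travel":[0,0,0],"twist":0},{"grip":255,"travel":[0,0,0],"twist":0}]' 25
python3 -m jog '[{"grip":255,"travel":[0,0,0],"twist":0},{"grip":255,"travel":[0,0,0],"twist":0},{"grip":255,"travel":[0,0,2],"twist":0},{"grip":255,"travel":[0,0,3],"twist":0},{"grip":255,"travel":[0,0,3],"twist":0},{"grip":255,"travel":[0,0,2],"twist":0},{"grip":255,"travel":[0,0,0],"twist":0}]'
```

```text
time: 2.75
position: [0.4322, 0.3919, 0.0537]
tool_rot: [-0.065, 0.998, 0.001, 0.001]
ft_force: [0.2, -0.1, 0.5]
grip_width: 0.0704
time: 3.45
position: [0.4333, 0.3925, 0.1557]
tool_rot: [-0.065, 0.998, 0.002, 0.003]
ft_force: [0.0, 0.6, 0.1]
grip_width: 0.0153
```

The fingers were still closing when the lift began, so the tier slipped out. I'll look again.

```bash
python3 -m jog '[{"grip":0,"travel":[0,0,1],"twist":0},{"grip":0,"travel":[0,0,1],"twist":0},{"grip":0,"travel":[0,0,1],"twist":0},{"grip":0,"travel":[0,0,1],"twist":0},{"grip":0,"travel":[0,0,0],"twist":0},{"grip":0,"travel":[0,0,0],"twist":0},{"grip":0,"travel":[0,0,0],"twist":0},{"grip":0,"travel":[0,0,0],"twist":0}]'
python3 w.py deep_tier .4313 .391 .03
python3 - <<'E'
from h import *
im=camera("scene");cv2.imwrite("pics/s1.png",cv2.resize(im[40:200,200:420],None,fx=3,fy=3)[...,::-1])
E
```

```text
time: 4.25
position: [0.431, 0.391, 0.1918]
tool_rot: [-0.065, 0.998, -0.0, -0.001]
ft_force: [-1.1, 0.4, 0.3]
grip_width: 0.071
tcp [0.431  0.391  0.1918] jaw 97.5 w 0.071 t 4.25 F [-1.1  0.4  0.3]
deep_tier [0.4478 0.3923] 7.0 0.832 d[cm] [1.67 0.13] hull [251.5 154.5] [308.5 250.5]
```

View pics/s1.png

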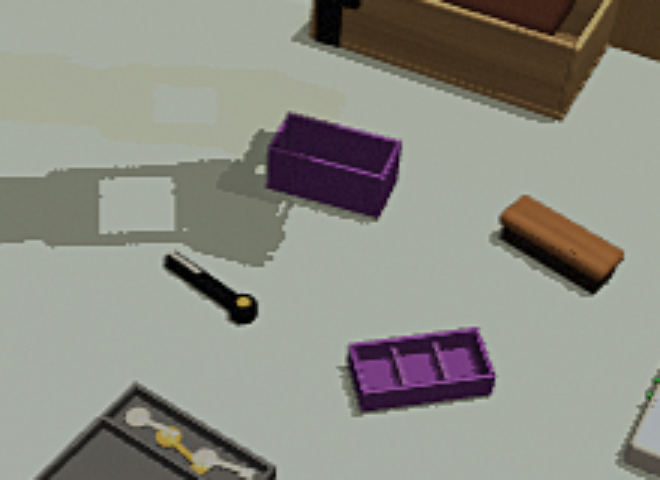

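The deep tier is upright and roughly where it was, with nothing else disturbed. I'll refit its position.

```bash
cat > s.py <<'E'
import sys
from h import *
n,x,y,z=sys.argv[1],*map(float,sys.argv[2:5]); base=float(sys.argv[5]) if len(sys.argv)>5 else 0
for c in("scene","top"):
    im=camera(c);cv2.imwrite("pics/%s_%d.png"%(c,get_obs()["time"]*10),im[...,::-1])
    p,s=fit(n,[(im,cal(c))],(x,y,z),base);print(c,n,np.round(p[:2],4),round(np.degrees(p[2])%180,1),round(s,3))
E
python3 s.py deep_tier .4313 .391 .03
```

```text
scene deep_tier [0.4308 0.3897] 7.7 0.973
top deep_tier [0.4315 0.3915] 7.5 0.704
```

Unmoved. I'll descend again and wait for the grip to close fully before lifting.

```bash
python3 -m jog '[{"grip":0,"travel":[0,0,-2],"twist":0},{"grip":0,"travel":[0,0,-3],"twist":0},{"grip":0,"travel":[0,0,-3],"twist":0},{"grip":0,"travel":[0,0,-3],"twist":0},{"grip":0,"travel":[0,0,-2],"twist":0},{"grip":0,"travel":[0,0,-1],"twist":0},{"grip":0,"travel":[0,0,0],"twist":0},{"grip":255,"travel":[0,0,0],"twist":0}]' 25
python3 -m jog '[{"grip":255,"travel":[0,0,0],"twist":0},{"grip":255,"travel":[0,0,0],"twist":0},{"grip":255,"travel":[0,0,0],"twist":0},{"grip":255,"travel":[0,0,0],"twist":0},{"grip":255,"travel":[0,0,0],"twist":0},{"grip":255,"travel":[0,0,0],"twist":0},{"grip":255,"travel":[0,0,0],"twist":0},{"grip":255,"travel":[0,0,0],"twist":0}]'
```

```text
time: 5.25
position: [0.432, 0.3916, 0.053]
tool_rot: [-0.065, 0.998, 0.0, 0.001]
ft_force: [-0.5, -0.5, 0.3]
grip_width: 0.0839
time: 6.05
position: [0.4313, 0.3912, 0.0523]
tool_rot: [-0.065, 0.998, -0.0, -0.0]
ft_force: [0.0, 0.0, 0.0]
grip_width: 0.0228
```

```bash
python3 w.py deep_tier .4313 .391 .03; python3 s.py deep_tier .4313 .391 .03; python3 - <<'E'
import cv2,numpy as np,glob
a=cv2.imread(sorted(glob.glob("pics/w_deep*"))[-1]);b=cv2.imread(sorted(glob.glob("pics/scene_6*"))[-1])
print(sorted(glob.glob("pics/*")))
cv2.imwrite("pics/c1.png",np.hstack([cv2.resize(a,(400,300)),cv2.resize(b[20:170,210:410],(400,300))]))
E
```

```text
tcp [0.4313 0.3912 0.0523] jaw 97.5 w 0.0228 t 6.05 F [0. 0. 0.]
deep_tier [0.4352 0.3914] 8.2 0.595 d[cm] [0.39 0.02] hull [228.5 152.5] [331.5 265.5]
scene deep_tier [0.4312 0.3888] 7.9 0.922
top deep_tier [0.4059 0.3579] 97.9 0.229
['pics/s1.png', 'pics/scene0.png', 'pics/scene_44.png', 'pics/scene_61.png', 'pics/top0.png', 'pics/top_44.png', 'pics/top_62.png', 'pics/w_deep_tier_19.png', 'pics/w_deep_tier_42.png', 'pics/w_deep_tier_60.png']
```

View pics/c1.png

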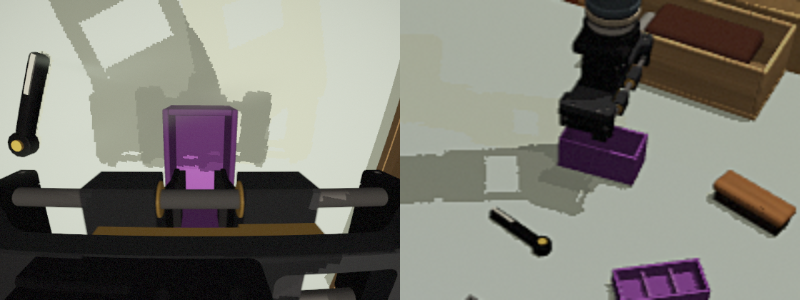

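```bash
python3 - <<'E'
import cv2,numpy as np
a=cv2.imread("pics/w_deep_tier_60.png")[130:340,170:390];b=cv2.imread("pics/scene_61.png")[20:120,280:350]
a=cv2.convertScaleAbs(cv2.resize(a,(440,420),interpolation=cv2.INTER_CUBIC),alpha=1.8,beta=30)
b=cv2.convertScaleAbs(cv2.resize(b,(294,420),interpolation=cv2.INTER_CUBIC),alpha=1.8,beta=30)
cv2.imwrite("pics/c2.png",np.hstack([a,b]))
E
```

```text
(no output)
```

View pics/c2.png

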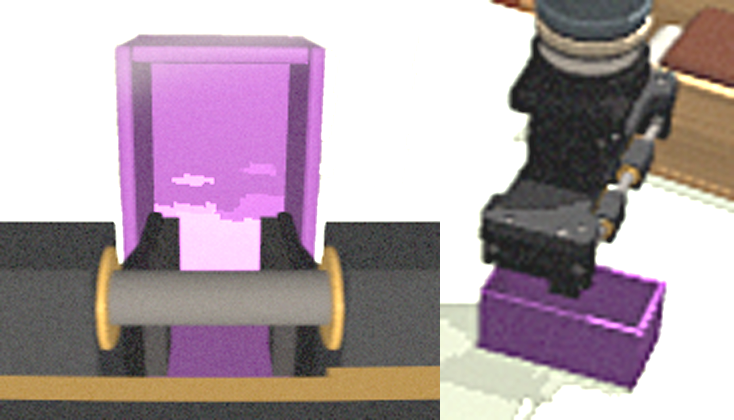

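The fingers (tips at crop row 214) now stand inside the tier's walls: they passed the walls without a visible stop or force. I'll lift out, reopen, and close in small steps while watching the width.

```bash
python3 -m jog '[{"grip":255,"travel":[0,0,2],"twist":0},{"grip":255,"travel":[0,0,3],"twist":0},{"grip":0,"travel":[0,0,3],"twist":0},{"grip":0,"travel":[0,0,0],"twist":0},{"grip":0,"travel":[0,0,0],"twist":0},{"grip":0,"travel":[0,0,0],"twist":0},{"grip":0,"travel":[0,0,0],"twist":0},{"grip":0,"travel":[0,0,0],"twist":0}]' 10; python3 -m jog '[{"grip":0,"travel":[0,0,0],"twist":0},{"grip":0,"travel":[0,0,0],"twist":0},{"grip":0,"travel":[0,0,0],"twist":0}]'; python3 w.py deep_tier .4313 .391 .03; python3 s.py deep_tier .4313 .391 .03
```

```text
time: 7.0
position: [0.4308, 0.3908, 0.1312]
tool_rot: [-0.065, 0.998, -0.001, -0.001]
ft_force: [0.1, 0.6, -0.4]
grip_width: 0.0417
time: 7.3
position: [0.4313, 0.3912, 0.1321]
tool_rot: [-0.065, 0.998, -0.0, -0.0]
ft_force: [-0.5, -0.9, 0.0]
grip_width: 0.0659
tcp [0.4313 0.3912 0.1321] jaw 97.5 w 0.0659 t 7.3 F [-0.5 -0.9  0. ]
deep_tier [0.4366 0.3909] 7.1 0.828 d[cm] [ 0.53 -0.02] hull [244.5 147.5] [315.5 265.5]
scene deep_tier [0.4308 0.3896] 7.6 0.977
top deep_tier [0.4057 0.3576] 97.9 0.232
```

```bash
python3 -m jog '[{"grip":0,"travel":[0,0,0],"twist":0},{"grip":0,"travel":[0,0,0],"twist":0},{"grip":0,"travel":[0,0,0],"twist":0},{"grip":0,"travel":[0,0,-3],"twist":0},{"grip":0,"travel":[0,0,-3],"twist":0},{"grip":0,"travel":[0,0,-2],"twist":0},{"grip":0,"travel":[0,0,0],"twist":0},{"grip":0,"travel":[0,0,0],"twist":0}]'; for i in 1; do python3 -m jog '[{"grip":65,"travel":[0,0,0],"twist":0},{"grip":65,"travel":[0,0,0],"twist":0},{"grip":65,"travel":[0,0,0],"twist":0},{"grip":65,"travel":[0,0,0],"twist":0}]'; python3 -m jog '[{"grip":90,"travel":[0,0,0],"twist":0},{"grip":90,"travel":[0,0,0],"twist":0},{"grip":90,"travel":[0,0,0],"twist":0},{"grip":90,"travel":[0,0,0],"twist":0}]';done
python3 - <<'E'
from h import *
a=camera("wrist");b=camera("scene")
a=cv2.convertScaleAbs(cv2.resize(a[130:340,120:440],(640,420)),alpha=1.8,beta=30)
b=cv2.convertScaleAbs(cv2.resize(b[60:120,280:350],(140,420//2)),alpha=1.8,beta=30)
b=cv2.copyMakeBorder(b,0,210,0,0,cv2.BORDER_CONSTANT)
cv2.imwrite("pics/c3.png",np.hstack([a,b])[...,::-1])
E
```

```text
time: 8.25
position: [0.4315, 0.3913, 0.0524]
tool_rot: [-0.065, 0.998, -0.0, -0.0]
ft_force: [1.0, -0.1, 1.4]
grip_width: 0.0873
time: 8.65
position: [0.4317, 0.3915, 0.0531]
tool_rot: [-0.065, 0.998, 0.0, 0.001]
ft_force: [0.5, -0.2, 0.4]
grip_width: 0.0672
time: 9.05
position: [0.4313, 0.3912, 0.0523]
tool_rot: [-0.065, 0.998, -0.0, -0.0]
ft_force: [0.6, 0.1, 0.3]
grip_width: 0.0567
```

View pics/c3.png

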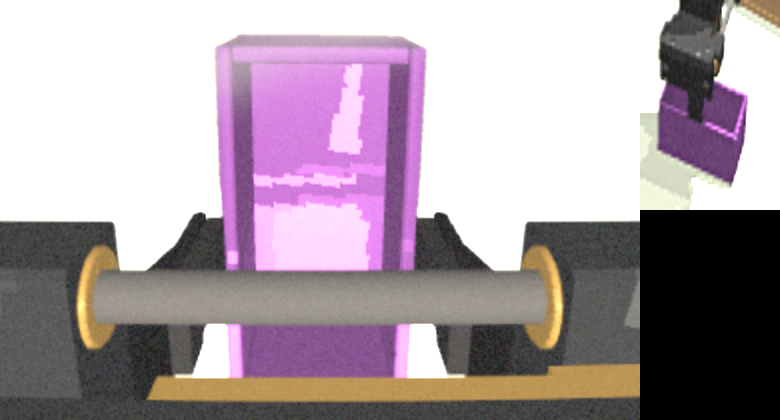

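Now the fingers stand outside both walls (tips at crop columns 222 and 435, walls 228–413). I'll tighten a little more and see whether the width stops.

```bash
python3 -m jog '[{"grip":100,"travel":[0,0,0],"twist":0},{"grip":100,"travel":[0,0,0],"twist":0},{"grip":100,"travel":[0,0,0],"twist":0},{"grip":100,"travel":[0,0,0],"twist":0}]'
python3 -c "
from h import *
print(get_obs()['grip_width'],get_obs()['ft_force'],get_obs()['moment'])
a=camera('wrist')
cv2.imwrite('pics/c4.png',cv2.convertScaleAbs(cv2.resize(a[130:340,120:440],(640,420)),alpha=1.8,beta=30)[...,::-1])"; python3 s.py deep_tier .4313 .391 .03
```

```text
time: 9.55
position: [0.4314, 0.3912, 0.0523]
tool_rot: [-0.065, 0.998, -0.0, -0.0]
ft_force: [-0.3, 0.3, 0.0]
grip_width: 0.0528
0.05278939566098985 [-0.33964464  0.327341    0.04015836] [ 0.03789824 -0.00428481  0.01027038]
scene deep_tier [0.4315 0.3887] 8.7 0.911
top deep_tier [0.4056 0.3579] 97.9 0.229
```

View pics/c4.png

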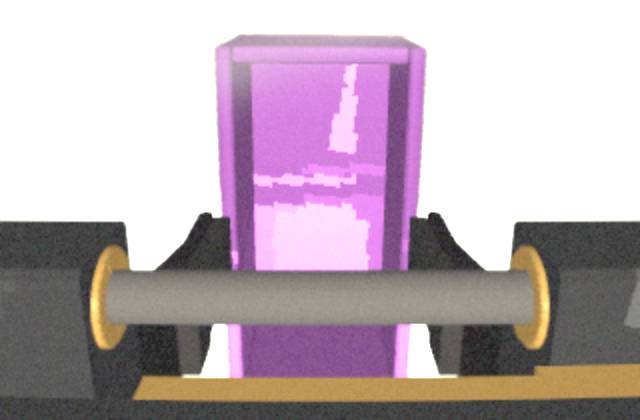

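```bash
for i in 1; do python3 -m jog '[{"grip":115,"travel":[0,0,0],"twist":0},{"grip":115,"travel":[0,0,0],"twist":0},{"grip":115,"travel":[0,0,0],"twist":0},{"grip":115,"travel":[0,0,0],"twist":0}]'; done
python3 -c "
from h import *
print(get_obs()['grip_width'],get_obs()['ft_force'],get_obs()['joint_torque'])
a=camera('wrist')
cv2.imwrite('pics/c5.png',cv2.convertScaleAbs(cv2.resize(a[130:340,120:440],(640,420)),alpha=1.8,beta=30)[...,::-1])"
```

```text
time: 10.1
position: [0.4314, 0.3912, 0.0523]
tool_rot: [-0.065, 0.998, 0.0, 0.0]
ft_force: [0.1, 0.3, -0.2]
grip_width: 0.0478
0.04783686893301404 [ 0.12154071  0.27940149 -0.15240449] [-8.33210725e-04 -4.42620313e+01 -1.07061857e+01 -2.33521132e-03
  8.55056522e-02 -1.32725549e-05]
```

View pics/c5.png

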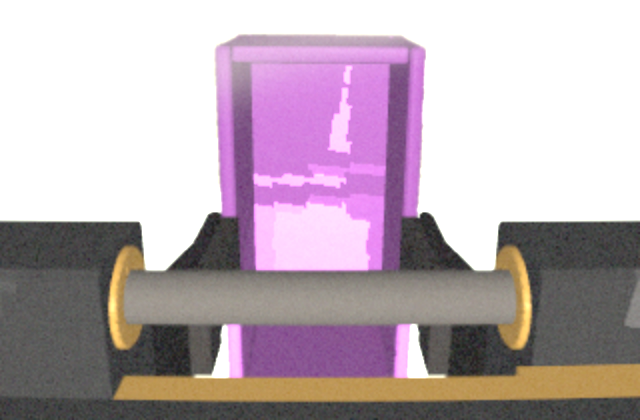

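```bash
python3 - <<'E'
from h import *
from scipy.spatial.transform import Rotation as Ro
o=get_obs();k=cal("scene");b=camera("scene")
R=Ro.from_quat(o["tool_rot"]).as_matrix()
w=o["grip_width"]
f=6;x0,y0=280,55
c=cv2.resize(b[y0:y0+80,x0:x0+110],None,fx=f,fy=f,interpolation=cv2.INTER_CUBIC)
c=cv2.convertScaleAbs(c,alpha=1.6,beta=20)
def dot(X,col):
    for u in proj(k,np.atleast_2d(X)): cv2.circle(c,tuple(int(v) for v in (u-[x0,y0]+.5)*f),4,col,-1)
for s in(-1,1):
    for dx in(-.0095,.0095): dot(o["position"]+R@[dx,s*w/2,.022],(255,0,0)); dot(o["position"]+R@[dx,s*(w/2+.015),.022],(255,255,0))
dot(pose(M["deep_tier"],(.4311,.390,np.radians(7.6))),(0,255,0))
dot(o["position"],(0,255,255))
cv2.imwrite("pics/c6.png",c[...,::-1])
E
```

```text
(no output)
```

View pics/c6.png

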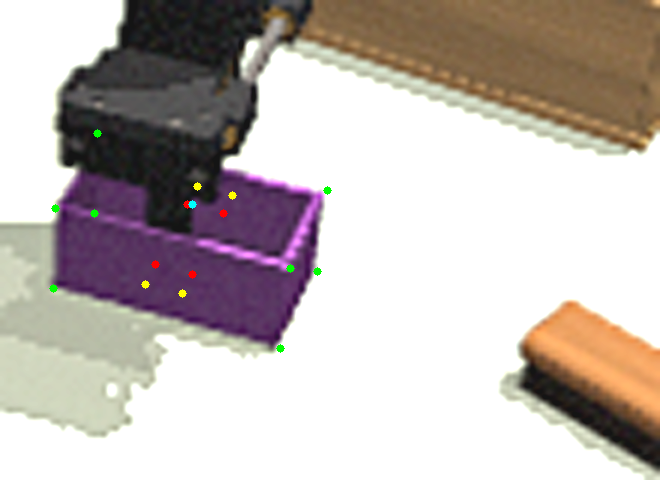

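The overlay settles it: the real fingertips (crop row ~230) sit about 30 mm above where the stated geometry puts them (yellow, row ~285), just above the rim. The gap's size in the wrist picture gives the same offset. So I'll open and go 22 mm lower, which is safe under either reading.

```bash
python3 -m jog '[{"grip":0,"travel":[0,0,0.5],"twist":0},{"grip":0,"travel":[0,0,0],"twist":0},{"grip":0,"travel":[0,0,0],"twist":0},{"grip":0,"travel":[0,0,0],"twist":0},{"grip":0,"travel":[0,0,0],"twist":0},{"grip":0,"travel":[0,0,0],"twist":0},{"grip":0,"travel":[0,0,0],"twist":0}]'; python3 -m jog '[{"grip":0,"travel":[0,0,-0.5],"twist":0},{"grip":0,"travel":[0,0,-0.8],"twist":0},{"grip":0,"travel":[0,0,-0.8],"twist":0},{"grip":0,"travel":[0,0,-0.6],"twist":0},{"grip":0,"travel":[0,0,0],"twist":0}]';  python3 -m jog '[{"grip":110,"travel":[0,0,0],"twist":0},{"grip":110,"travel":[0,0,0],"twist":0},{"grip":110,"travel":[0,0,0],"twist":0},{"grip":110,"travel":[0,0,0],"twist":0},{"grip":110,"travel":[0,0,0],"twist":0},{"grip":110,"travel":[0,0,0],"twist":0},{"grip":110,"travel":[0,0,0],"twist":0}]'
```

```text
time: 10.9
position: [0.4313, 0.3912, 0.0573]
tool_rot: [-0.065, 0.998, -0.0, -0.0]
ft_force: [0.1, 0.3, 0.6]
grip_width: 0.0861
time: 11.4
position: [0.4305, 0.3907, 0.0289]
tool_rot: [-0.065, 0.998, -0.001, -0.001]
ft_force: [-0.2, -0.6, -1.1]
grip_width: 0.0872
time: 12.1
position: [0.4316, 0.3913, 0.0307]
tool_rot: [-0.065, 0.998, 0.0, 0.0]
ft_force: [-0.5, 0.3, 2.4]
grip_width: 0.06
```

It stops at 60 mm: a true grip. Since placements are relative to the grasp height, the offset only matters for choosing grasp heights. Lift.

```bash
python3 -m jog '[{"grip":255,"travel":[0,0,0],"twist":0},{"grip":255,"travel":[0,0,0],"twist":0},{"grip":255,"travel":[0,0,1],"twist":0},{"grip":255,"travel":[0,0,2],"twist":0},{"grip":255,"travel":[0,0,3],"twist":0},{"grip":255,"travel":[0,0,3],"twist":0},{"grip":255,"travel":[0,0,0],"twist":0},{"grip":255,"travel":[0,0,0],"twist":0}]' 25
python3 - <<'E'
from h import *
V=[(camera(c),cal(c)) for c in("scene",)]
o=get_obs();print(o["position"],o["grip_width"],o["ft_force"])
for z in(.07,.08,.09,.1): print(z,fit("deep_tier",V,(.431,.391,z+.03),z))
E
```

```text
time: 12.9
position: [0.4314, 0.3913, 0.121]
tool_rot: [-0.065, 0.998, 0.0, 0.001]
ft_force: [0.6, 0.4, -1.1]
grip_width: 0.0598
[0.43065899 0.39078455 0.11993916] 0.06037877238105588 [-0.05232219  0.18111655 -2.1513506 ]
0.07 (array([0.42242585, 0.41286951, 3.26961513]), np.float64(0.8762959190606734))
0.08 (array([0.42716444, 0.40156252, 3.27390687]), np.float64(0.8765315422563399))
0.09 (array([0.43220352, 0.39016426, 0.16941643]), np.float64(0.8722835254000022))
0.1 (array([0.43781789, 0.37762338, 0.20767468]), np.float64(0.8626024603703177))
```

```bash
python3 -m jog '[{"grip":255,"travel":[0.2,-2,0],"twist":-1},{"grip":255,"travel":[0.2,-3.5,0],"twist":-1},{"grip":255,"travel":[0.2,-3.5,0],"twist":-1},{"grip":255,"travel":[0.2,-3.5,0],"twist":-1},{"grip":255,"travel":[0.2,-3.5,0],"twist":-1},{"grip":255,"travel":[0.2,-3.5,0],"twist":-1},{"grip":255,"travel":[0.2,-3.5,0],"twist":-1},{"grip":255,"travel":[0.2,-3.5,0],"twist":-1}]'; python3 -m jog '[{"grip":255,"travel":[0.2,-3.5,0],"twist":-1.5},{"grip":255,"travel":[0.2,-3.5,0],"twist":-1.5},{"grip":255,"travel":[0.2,-3.5,0],"twist":-1.5},{"grip":255,"travel":[0.2,-3,0],"twist":-1.5},{"grip":255,"travel":[0.25,-2,0],"twist":-1.5},{"grip":255,"travel":[0.3,-1,0],"twist":0},{"grip":255,"travel":[0,0,0],"twist":0},{"grip":255,"travel":[0,0,0],"twist":0}]'
```

```text
time: 13.75
position: [0.446, 0.1248, 0.119]
tool_rot: [0.005, 1.0, -0.0, -0.002]
ft_force: [0.4, 0.8, -1.2]
grip_width: 0.0599
time: 14.55
position: [0.4601, -0.038, 0.1197]
tool_rot: [0.07, 0.998, 0.0, -0.001]
ft_force: [0.0, -0.4, -1.4]
grip_width: 0.0595
```

```bash
python3 - <<'E'
from h import *
o=get_obs();print(o["position"],o["grip_width"],np.degrees(2*np.arctan2(o["tool_rot"][1],o["tool_rot"][0]))-90)
V={c:(camera(c),cal(c)) for c in("scene","top")}
for c in V:
    cv2.imwrite(f"pics/{c}_13.png",V[c][0][...,::-1])
    print(c,fit("deep_tier",[V[c]],(.461,-.039,.12),.09))
E
```

```text
[ 0.46009226 -0.03798854  0.11974056] 0.0595120257191469 81.99672347336528
scene (array([ 0.46080876, -0.04144204, -0.12871162]), np.float64(0.6321013111490276))
top (array([ 0.43728825, -0.01372726,  0.83825928]), np.float64(0.22761121830373832))
```

```bash
python3 -m jog '[{"grip":255,"travel":[0,0,-2],"twist":0},{"grip":255,"travel":[0,0,-2.5],"twist":0},{"grip":255,"travel":[0,0,-2],"twist":0},{"grip":255,"travel":[0,0,-1],"twist":0},{"grip":255,"travel":[0,0,-0.5],"twist":0},{"grip":255,"travel":[0,0,-0.3],"twist":0},{"grip":255,"travel":[0,0,0],"twist":0},{"grip":255,"travel":[0,0,0],"twist":0}]'; python3 -m jog '[{"grip":255,"travel":[0,0,-0.2],"twist":0},{"grip":255,"travel":[0,0,0],"twist":0}]'
```

```text
time: 15.45
position: [0.4614, -0.0388, 0.0379]
tool_rot: [0.07, 0.998, -0.0, 0.001]
ft_force: [0.6, 0.9, -0.8]
grip_width: 0.0599
time: 15.65
position: [0.4611, -0.0389, 0.0356]
tool_rot: [0.07, 0.998, -0.0, 0.0]
ft_force: [-0.3, -0.1, -1.1]
grip_width: 0.0597
```

```bash
python3 -m jog '[{"grip":255,"travel":[0,0,-0.1],"twist":0},{"grip":255,"travel":[0,0,0],"twist":0},{"grip":0,"travel":[0,0,0],"twist":0},{"grip":0,"travel":[0,0,0],"twist":0},{"grip":0,"travel":[0,0,0],"twist":0},{"grip":0,"travel":[0,0,0],"twist":0},{"grip":0,"travel":[0,0,0],"twist":0},{"grip":0,"travel":[0,0,0],"twist":0}]'; python3 -m jog '[{"grip":0,"travel":[0,0,1],"twist":0},{"grip":0,"travel":[0,0,3],"twist":0},{"grip":0,"travel":[0,0,3],"twist":0},{"grip":0,"travel":[0,0,3],"twist":0},{"grip":0,"travel":[0,-3,1],"twist":-3},{"grip":0,"travel":[0,-5,1],"twist":-4},{"grip":0,"travel":[0,-5,0],"twist":-4},{"grip":0,"travel":[0,-5,0],"twist":-4}]'; python3 s.py deep_tier .461 -.039 .03 .004
```

```text
time: 16.45
position: [0.4609, -0.0388, 0.0343]
tool_rot: [0.07, 0.998, 0.0, -0.0]
ft_force: [-0.7, -0.2, 0.0]
grip_width: 0.0863
time: 17.25
position: [0.4609, -0.2195, 0.1556]
tool_rot: [0.201, 0.98, -0.0, 0.001]
ft_force: [-0.3, -0.1, 0.3]
grip_width: 0.087
scene deep_tier [ 0.4615 -0.0411] 171.2 0.886
top deep_tier [ 0.4609 -0.0397] 171.9 0.944
```

Deep tier stands at (0.461, -0.040), yaw 172°, as intended. Next, the two-part tier.

```bash
python3 -m jog '[{"grip":0,"travel":[-0.4,-3.4,0],"twist":-3},{"grip":0,"travel":[-0.4,-3.4,0],"twist":-3},{"grip":0,"travel":[-0.4,-3.4,0],"twist":-3},{"grip":0,"travel":[-0.4,-3.4,0],"twist":-3},{"grip":0,"travel":[-0.4,-3.4,0],"twist":-3},{"grip":0,"travel":[-0.2,-3.3,0],"twist":-2},{"grip":0,"travel":[0,0,0],"twist":0},{"grip":0,"travel":[0,0,0],"twist":0}]'; python3 w.py two_part_tier .4387 -.4228 .02; python3 s.py two_part_tier .4387 -.4228 .02
```

```text
time: 18.15
position: [0.4385, -0.4202, 0.1542]
tool_rot: [0.342, 0.94, 0.001, -0.0]
ft_force: [0.4, 0.5, 0.2]
grip_width: 0.087
tcp [ 0.4385 -0.4202  0.1542] jaw 49.9 w 0.087 t 18.15 F [0.4 0.5 0.2]
two_part_tier [ 0.452  -0.4342] 140.0 0.832 d[cm] [ 1.35 -1.4 ] hull [248.5 158.5] [309.5 259.5]
scene two_part_tier [ 0.4379 -0.4227] 140.2 0.983
top two_part_tier [ 0.4379 -0.3949] 87.8 0.401
```

```bash
python3 -m jog '[{"grip":0,"travel":[-0.05,0,-2],"twist":0},{"grip":0,"travel":[0,0,-3],"twist":0},{"grip":0,"travel":[0,0,-3],"twist":0},{"grip":0,"travel":[0,0,-3],"twist":0},{"grip":0,"travel":[0,0,-2],"twist":0},{"grip":0,"travel":[0,0,-0.8],"twist":0},{"grip":0,"travel":[0,0,-0.5],"twist":0},{"grip":0,"travel":[0,0,0],"twist":0}]'; python3 -m jog '[{"grip":110,"travel":[0,0,0],"twist":0},{"grip":110,"travel":[0,0,0],"twist":0},{"grip":110,"travel":[0,0,0],"twist":0},{"grip":110,"travel":[0,0,0],"twist":0},{"grip":110,"travel":[0,0,0],"twist":0},{"grip":255,"travel":[0,0,0],"twist":0},{"grip":255,"travel":[0,0,0],"twist":0},{"grip":255,"travel":[0,0,0],"twist":0}]' 25
```

```text
time: 19.1
position: [0.4387, -0.4205, 0.0114]
tool_rot: [0.342, 0.94, -0.0, 0.0]
ft_force: [1.1, -0.1, -0.1]
grip_width: 0.0871
time: 19.9
position: [0.4385, -0.4211, 0.0116]
tool_rot: [0.342, 0.94, -0.0, 0.0]
ft_force: [-0.8, 1.5, 5.0]
grip_width: 0.0602
```

```bash
python3 -m jog '[{"grip":255,"travel":[0,0,1],"twist":0},{"grip":255,"travel":[0,0,2.5],"twist":0},{"grip":255,"travel":[0,0,3.5],"twist":0},{"grip":255,"travel":[0,0,3.5],"twist":0},{"grip":255,"travel":[0,0,3.5],"twist":0},{"grip":255,"travel":[0.2,2,1],"twist":2},{"grip":255,"travel":[0.2,3.3,0],"twist":3},{"grip":255,"travel":[0.2,3.3,0],"twist":3}]';  python3 -m jog '[{"grip":255,"travel":[0.2,3.5,0],"twist":3},{"grip":255,"travel":[0.2,3.5,0],"twist":3},{"grip":255,"travel":[0.2,3.5,0],"twist":3},{"grip":255,"travel":[0.2,3.5,0],"twist":3},{"grip":255,"travel":[0.2,3.5,0],"twist":3},{"grip":255,"travel":[0.2,3.5,0],"twist":3},{"grip":255,"travel":[0.2,3.5,0],"twist":3},{"grip":255,"travel":[0.2,2.5,0],"twist":3}]';  python3 -m jog '[{"grip":255,"travel":[0.05,1.5,0],"twist":0},{"grip":255,"travel":[0,0.6,0],"twist":0},{"grip":255,"travel":[0,0,0],"twist":0},{"grip":255,"travel":[0,0,0],"twist":0}]'
python3 w.py two_part_tier .461 -.04 .16 .15; python3 s.py two_part_tier .461 -.04 .16 .15
```

```text
time: 20.7
position: [0.4437, -0.3325, 0.1609]
tool_rot: [0.275, 0.962, 0.001, -0.0]
ft_force: [0.1, 0.2, -0.9]
grip_width: 0.0597
time: 21.5
position: [0.4579, -0.0612, 0.1602]
tool_rot: [0.068, 0.998, 0.001, -0.002]
ft_force: [0.1, 0.3, -0.6]
grip_width: 0.0598
time: 21.9
position: [0.4606, -0.044, 0.1609]
tool_rot: [0.07, 0.998, -0.0, -0.0]
ft_force: [0.5, 0.1, -0.4]
grip_width: 0.0594
tcp [ 0.4606 -0.044   0.1609] jaw 82.0 w 0.0594 t 21.9 F [ 0.5  0.1 -0.4]
two_part_tier [ 0.459  -0.0447] 172.5 0.536 d[cm] [-0.16 -0.07] hull [219.5 148.5] [341.5 265.5]
scene two_part_tier [ 0.4974 -0.0832] 95.0 0.642
top two_part_tier [ 0.4353 -0.0122] 79.3 0.246
```

```bash
python3 -m jog '[{"grip":255,"travel":[0,0.5,-1],"twist":0},{"grip":255,"travel":[0,0,-2],"twist":0},{"grip":255,"travel":[0,0,-2],"twist":0},{"grip":255,"travel":[0,0,-1.5],"twist":0},{"grip":255,"travel":[0,0,-1],"twist":0},{"grip":255,"travel":[0,0,-0.5],"twist":0},{"grip":255,"travel":[0,0,0],"twist":0},{"grip":255,"travel":[0,0,0],"twist":0}]'; python3 -m jog '[{"grip":255,"travel":[0,0,-0.4],"twist":0},{"grip":255,"travel":[0,0,-0.4],"twist":0},{"grip":255,"travel":[0,0,-0.3],"twist":0},{"grip":255,"travel":[0,0,-0.2],"twist":0},{"grip":255,"travel":[0,0,0],"twist":0},{"grip":255,"travel":[0,0,0],"twist":0}]'
```

```text
time: 22.85
position: [0.4612, -0.039, 0.0814]
tool_rot: [0.07, 0.998, -0.0, 0.0]
ft_force: [-0.1, 0.3, -0.5]
grip_width: 0.06
time: 23.45
position: [0.4609, -0.0388, 0.0681]
tool_rot: [0.07, 0.998, 0.0, -0.0]
ft_force: [-0.1, -0.0, -0.7]
grip_width: 0.0598
```

No contact force, so the foot is inside the rim below, about 1.5 mm from seating.

```bash
python3 -m jog '[{"grip":255,"travel":[0,0,-0.1],"twist":0},{"grip":255,"travel":[0,0,0],"twist":0},{"grip":0,"travel":[0,0,0],"twist":0},{"grip":0,"travel":[0,0,0],"twist":0},{"grip":0,"travel":[0,0,0],"twist":0},{"grip":0,"travel":[0,0,0],"twist":0},{"grip":0,"travel":[0,0,0],"twist":0},{"grip":0,"travel":[0,0,0],"twist":0}]'; python3 -m jog '[{"grip":0,"travel":[0,0,1],"twist":0},{"grip":0,"travel":[0,0,3],"twist":0},{"grip":0,"travel":[0,0,3],"twist":0},{"grip":0,"travel":[0,0,2],"twist":0},{"grip":0,"travel":[1.2,4,0],"twist":4},{"grip":0,"travel":[1.2,4,0],"twist":4},{"grip":0,"travel":[1.2,4,0],"twist":4},{"grip":0,"travel":[1.2,4,0],"twist":4}]'; python3 - <<'E'
from h import *
M["two"]=np.vstack([M["deep_tier"],M["two_part_tier"]+[0,0,.051]])
for c in("scene","top"):
    im=camera(c);cv2.imwrite(f"pics/{c}_two.png",im[...,::-1]);k=cal(c)
    for n,b in(("two",.004),("two_part_tier",.055)): print(c,n,fit(n,[(im,k)],(.461,-.039,.05),b))
E
```

```text
time: 24.25
position: [0.4609, -0.0388, 0.0672]
tool_rot: [0.07, 0.998, 0.0, 0.0]
ft_force: [0.2, 0.0, -0.1]
grip_width: 0.0863
time: 25.05
position: [0.5092, 0.1226, 0.1581]
tool_rot: [-0.071, 0.997, -0.0, 0.0]
ft_force: [1.0, -0.9, 0.6]
grip_width: 0.0869
scene two (array([ 0.46097626, -0.04050634, -0.14108623]), np.float64(0.9700139855691887))
scene two_part_tier (array([ 0.47605214, -0.0620323 , -0.24807021]), np.float64(0.7071378583430643))
top two (array([ 0.46147655, -0.03969005,  3.01395068]), np.float64(0.9466535287570047))
top two_part_tier (array([ 0.46156286, -0.03904119, -0.1274976 ]), np.float64(0.9359212371859067))
```

```bash
python3 -m jog '[{"grip":0,"travel":[2.1,1.6,0],"twist":6},{"grip":0,"travel":[2.1,1.6,0],"twist":6},{"grip":0,"travel":[2.1,1.6,0],"twist":6},{"grip":0,"travel":[2.1,1.6,0],"twist":6},{"grip":0,"travel":[2.0,1.4,0],"twist":6.4},{"grip":0,"travel":[0,0,0],"twist":0},{"grip":0,"travel":[0,0,0],"twist":0}]'; python3 w.py three_part_tier .6133 .1996 .02; python3 s.py three_part_tier .6133 .1996 .02
```

```text
time: 25.85
position: [0.6121, 0.1984, 0.1571]
tool_rot: [-0.328, 0.945, -0.0, -0.001]
ft_force: [-0.5, 0.5, -0.5]
grip_width: 0.0873
tcp [0.6121 0.1984 0.1571] jaw 128.3 w 0.0873 t 25.85 F [-0.5  0.5 -0.5]
three_part_tier [0.6218 0.2062] 38.6 0.866 d[cm] [0.98 0.78] hull [250.5 152.5] [308.5 255.5]
scene three_part_tier [0.6121 0.1993] 38.2 0.976
top three_part_tier [0.6138 0.1982] 37.3 0.54
```

```bash
python3 -m jog '[{"grip":0,"travel":[0.05,0.1,-2.4],"twist":0},{"grip":0,"travel":[0,0,-3],"twist":0},{"grip":0,"travel":[0,0,-3],"twist":0},{"grip":0,"travel":[0,0,-3],"twist":0},{"grip":0,"travel":[0,0,-2],"twist":0},{"grip":0,"travel":[0,0,-1],"twist":0},{"grip":0,"travel":[0,0,-0.5],"twist":0},{"grip":0,"travel":[0,0,0],"twist":0}]'; python3 -m jog '[{"grip":0,"travel":[0,0,-0.3],"twist":0},{"grip":0,"travel":[0,0,-0.1],"twist":0},{"grip":0,"travel":[0,0,0],"twist":0}]'
```

```text
time: 26.8
position: [0.6133, 0.1999, 0.0083]
tool_rot: [-0.328, 0.945, -0.0, -0.0]
ft_force: [0.2, 0.5, -0.0]
grip_width: 0.087
time: 27.1
position: [0.6138, 0.2003, 0.0048]
tool_rot: [-0.329, 0.944, -0.0, 0.001]
ft_force: [-0.1, -0.2, -0.1]
grip_width: 0.0869
```

```bash
python3 -m jog '[{"grip":110,"travel":[0,0,-0.1],"twist":0},{"grip":110,"travel":[0,0,0],"twist":0},{"grip":110,"travel":[0,0,0],"twist":0},{"grip":110,"travel":[0,0,0],"twist":0},{"grip":110,"travel":[0,0,0],"twist":0},{"grip":255,"travel":[0,0,0],"twist":0},{"grip":255,"travel":[0,0,0],"twist":0},{"grip":255,"travel":[0,0,0],"twist":0}]' 25
```

```text
time: 27.9
position: [0.6134, 0.2002, 0.0032]
tool_rot: [-0.329, 0.944, -0.0, 0.0]
ft_force: [-0.8, 0.3, -0.1]
grip_width: 0.0597
```

```bash
python3 -m jog '[{"grip":255,"travel":[0,0,1],"twist":0},{"grip":255,"travel":[0,0,2.5],"twist":0},{"grip":255,"travel":[0,0,3.5],"twist":0},{"grip":255,"travel":[0,0,3.5],"twist":0},{"grip":255,"travel":[0,0,3.5],"twist":0},{"grip":255,"travel":[0,0,2],"twist":0},{"grip":255,"travel":[-1,-1.6,0],"twist":-4},{"grip":255,"travel":[-1.8,-2.8,0],"twist":-5}]';  python3 -m jog '[{"grip":255,"travel":[-1.8,-2.8,0],"twist":-5},{"grip":255,"travel":[-1.8,-2.8,0],"twist":-5},{"grip":255,"travel":[-1.8,-2.8,0],"twist":-5},{"grip":255,"travel":[-1.8,-2.8,0],"twist":-5},{"grip":255,"travel":[-1.8,-2.8,0],"twist":-5},{"grip":255,"travel":[-1.8,-2.8,0],"twist":-5},{"grip":255,"travel":[-1,-1.7,0],"twist":-5},{"grip":255,"travel":[-0.5,-1,0],"twist":-2.4}]';  python3 -m jog '[{"grip":255,"travel":[0,0,0],"twist":0},{"grip":255,"travel":[0,0,0],"twist":0},{"grip":255,"travel":[0,0,0],"twist":0}]'
```

```text
time: 28.7
position: [0.5868, 0.1571, 0.1651]
tool_rot: [-0.253, 0.967, -0.0, 0.003]
ft_force: [-0.0, -0.5, -0.9]
grip_width: 0.0602
time: 29.5
position: [0.4613, -0.0399, 0.1637]
tool_rot: [0.072, 0.997, -0.0, -0.0]
ft_force: [0.1, -0.8, -0.5]
grip_width: 0.0598
time: 29.8
position: [0.463, -0.0382, 0.1633]
tool_rot: [0.069, 0.998, 0.0, 0.0]
ft_force: [0.2, 0.1, -0.9]
grip_width: 0.0601
```

```bash
python3 -m jog '[{"grip":255,"travel":[0,0,-1],"twist":0},{"grip":255,"travel":[0,0,-2],"twist":0},{"grip":255,"travel":[0,0,-1.5],"twist":0},{"grip":255,"travel":[0,0,-1],"twist":0},{"grip":255,"travel":[0,0,-0.5],"twist":0},{"grip":255,"travel":[0,0,-0.4],"twist":0},{"grip":255,"travel":[0,0,-0.3],"twist":0},{"grip":255,"travel":[0,0,0],"twist":0}]'; python3 -m jog '[{"grip":255,"travel":[0,0,-0.2],"twist":0},{"grip":255,"travel":[0,0,0],"twist":0},{"grip":255,"travel":[0,0,0],"twist":0}]'
```

```text
time: 30.6
position: [0.4625, -0.0388, 0.0961]
tool_rot: [0.07, 0.998, -0.0, 0.0]
ft_force: [0.8, 0.5, -0.0]
grip_width: 0.0597
time: 30.9
position: [0.4625, -0.0389, 0.0944]
tool_rot: [0.07, 0.998, -0.0, 0.0]
ft_force: [-0.7, -0.3, -1.0]
grip_width: 0.0599
```

```bash
python3 -m jog '[{"grip":255,"travel":[0,0,-0.1],"twist":0},{"grip":255,"travel":[0,0,0],"twist":0},{"grip":0,"travel":[0,0,0],"twist":0},{"grip":0,"travel":[0,0,0],"twist":0},{"grip":0,"travel":[0,0,0],"twist":0},{"grip":0,"travel":[0,0,0],"twist":0},{"grip":0,"travel":[0,0,0],"twist":0},{"grip":0,"travel":[0,0,0],"twist":0}]'; python3 -m jog '[{"grip":0,"travel":[0,0,1],"twist":0},{"grip":0,"travel":[0,0,3],"twist":0},{"grip":0,"travel":[0,0,3],"twist":0},{"grip":0,"travel":[2,-2,0],"twist":2},{"grip":0,"travel":[3.5,-3,0],"twist":4},{"grip":0,"travel":[3.5,-3,0],"twist":4},{"grip":0,"travel":[3.5,-3,0],"twist":4},{"grip":0,"travel":[3.5,-3,0],"twist":3.6}]'; python3 - <<'E'
from h import *
M["three"]=np.vstack([M["deep_tier"],M["two_part_tier"]+[0,0,.051],M["three_part_tier"]+[0,0,.086]])
for c in("scene","top"):
    im=camera(c);cv2.imwrite(f"pics/{c}_three.png",im[...,::-1]);k=cal(c)
    for n,b in(("three",.004),("three_part_tier",.09)): print(c,n,fit(n,[(im,k)],(.461,-.039,.08),b))
    print(c,fit("lid",[(im,k)],(.63,-.188,.01)))
print(get_obs()["position"])
E
```

```text
time: 31.7
position: [0.4624, -0.0388, 0.0932]
tool_rot: [0.07, 0.998, -0.0, 0.0]
ft_force: [0.0, 0.4, -0.6]
grip_width: 0.0863
time: 32.5
position: [0.6235, -0.18, 0.1641]
tool_rot: [-0.085, 0.996, -0.0, 0.0]
ft_force: [0.2, 0.3, 0.0]
grip_width: 0.087
scene three (array([ 0.43393419, -0.03656887,  2.09615702]), np.float64(0.7042392034508241))
scene three_part_tier (array([ 0.44940602, -0.06608638,  2.34766811]), np.float64(0.7590237769889564))
scene (array([ 0.62965034, -0.18812825,  0.17183189]), np.float64(0.9877746024619082))
top three (array([ 0.47735022, -0.04260486, -0.10980418]), np.float64(0.6923262714226864))
top three_part_tier (array([ 0.48585661, -0.04313126,  3.04522787]), np.float64(0.6904188848423122))
top (array([ 0.63 , -0.188,  0.   ]), np.float64(0.0))
[ 0.62758668 -0.18404131  0.16420074]
```

```bash
python3 -c "
import cv2,numpy as np
a=cv2.imread('pics/scene_three.png')[110:320,150:360];b=cv2.imread('pics/top_three.png')[150:350,220:400]
cv2.imwrite('pics/c7.png',np.hstack([cv2.resize(a,(400,400)),cv2.resize(b,(360,400))]))"
```

```text
(no output)
```

View pics/c7.png

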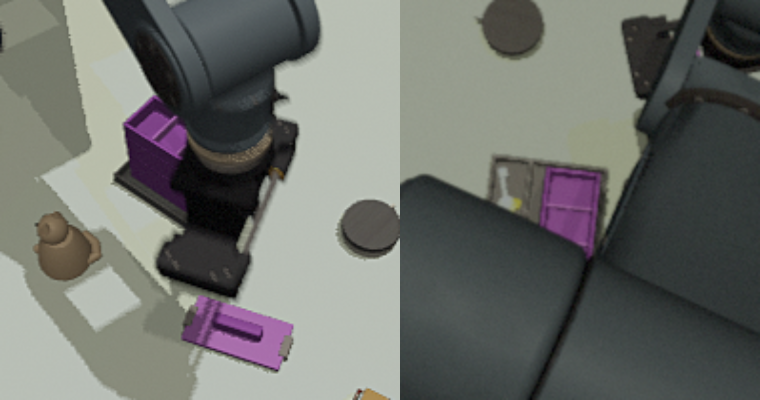

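The stack looks aligned (three compartments on top, edges flush). Settle above the lid and check.

```bash
python3 -m jog '[{"grip":0,"travel":[0,0,0],"twist":0},{"grip":0,"travel":[0,0,0],"twist":0},{"grip":0,"travel":[0,0,0],"twist":0},{"grip":0,"travel":[0,0,0],"twist":0}]'; python3 w.py lid .63 -.188 .01
```

```text
time: 33.0
position: [0.6216, -0.1778, 0.1635]
tool_rot: [-0.084, 0.996, 0.0, -0.0]
ft_force: [0.9, -1.3, 0.5]
grip_width: 0.0869
tcp [ 0.6216 -0.1778  0.1635] jaw 99.6 w 0.0869 t 33.0 F [ 0.9 -1.3  0.5]
lid [ 0.6426 -0.1868] 10.2 0.826 d[cm] [ 2.1 -0.9] hull [242.5 157.5] [295.5 250.5]
```

```bash
python3 -m jog '[{"grip":0,"travel":[0.4,-0.5,-2.3],"twist":0},{"grip":0,"travel":[0.4,-0.5,-3],"twist":0},{"grip":80,"travel":[0,0,-3],"twist":0},{"grip":80,"travel":[0,0,-2],"twist":0},{"grip":80,"travel":[0,0,-1],"twist":0},{"grip":80,"travel":[0,0,0],"twist":0},{"grip":80,"travel":[0,0,0],"twist":0}]'; python3 w.py lid .63 -.188 .01; python3 -c "
import cv2,glob
f=max(glob.glob('pics/w_lid*'));cv2.imwrite('pics/c8.png',cv2.resize(cv2.imread(f)[120:330,140:420],(640,480)))"
```

```text
time: 33.75
position: [0.631, -0.189, 0.0511]
tool_rot: [-0.084, 0.996, -0.0, 0.001]
ft_force: [0.1, 0.4, 0.1]
grip_width: 0.0617
tcp [ 0.631  -0.189   0.0511] jaw 99.6 w 0.0617 t 33.75 F [0.1 0.4 0.1]
lid [ 0.6331 -0.1883] 10.3 0.724 d[cm] [0.21 0.07] hull [239.5 149.5] [322.5 265.5]
```

View pics/c8.png

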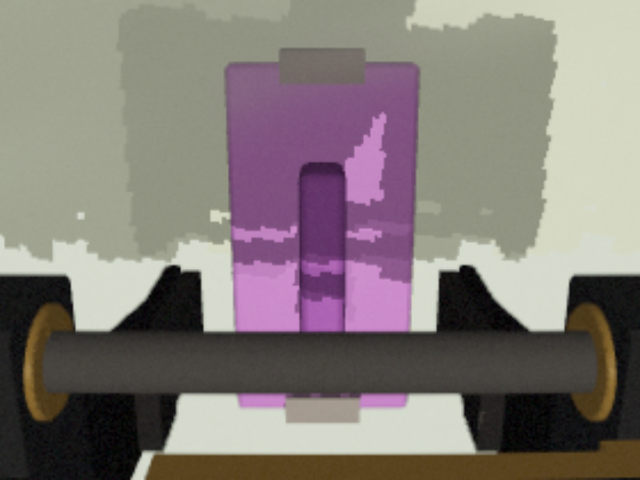

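The bar (columns 300–345) is centred between the fingers (202–438). Go down and pinch it.

```bash
python3 -m jog '[{"grip":80,"travel":[0,0,-1.5],"twist":0},{"grip":80,"travel":[0,0,-1.2],"twist":0},{"grip":80,"travel":[0,0,-0.8],"twist":0},{"grip":80,"travel":[0,0,-0.3],"twist":0},{"grip":80,"travel":[0,0,-0.1],"twist":0},{"grip":80,"travel":[0,0,0],"twist":0},{"grip":80,"travel":[0,0,0],"twist":0}]'; python3 -m jog '[{"grip":255,"travel":[0,0,0],"twist":0},{"grip":255,"travel":[0,0,0],"twist":0},{"grip":255,"travel":[0,0,0],"twist":0},{"grip":255,"travel":[0,0,0],"twist":0},{"grip":255,"travel":[0,0,0],"twist":0},{"grip":255,"travel":[0,0,0],"twist":0},{"grip":255,"travel":[0,0,0],"twist":0},{"grip":255,"travel":[0,0,0],"twist":0}]' 20; python3 -m jog '[{"grip":255,"travel":[0,0,0],"twist":0},{"grip":255,"travel":[0,0,0],"twist":0}]'
```

```text
time: 34.5
position: [0.6307, -0.189, 0.0115]
tool_rot: [-0.083, 0.997, -0.0, 0.0]
ft_force: [-0.7, -0.2, 1.1]
grip_width: 0.0598
time: 35.3
position: [0.6304, -0.1888, 0.0112]
tool_rot: [-0.083, 0.997, 0.0, -0.0]
ft_force: [-0.4, 0.4, 0.0]
grip_width: 0.0138
time: 35.5
position: [0.6304, -0.1888, 0.0111]
tool_rot: [-0.083, 0.997, 0.0, -0.0]
ft_force: [0.2, -0.1, 1.2]
grip_width: 0.0137
```

```bash
python3 -m jog '[{"grip":255,"travel":[0,0,1],"twist":0},{"grip":255,"travel":[0,0,2.5],"twist":0},{"grip":255,"travel":[0,0,3.5],"twist":0},{"grip":255,"travel":[0,0,3.5],"twist":0},{"grip":255,"travel":[0,0,3.5],"twist":0},{"grip":255,"travel":[0,0,2.5],"twist":0},{"grip":255,"travel":[-1,1,0.5],"twist":-1.6},{"grip":255,"travel":[-2,2,0],"twist":-2}]'; python3 -m jog '[{"grip":255,"travel":[-2.3,2,0],"twist":-2},{"grip":255,"travel":[-2.3,2,0],"twist":-2},{"grip":255,"travel":[-2.3,2,0],"twist":-2},{"grip":255,"travel":[-2.3,2,0],"twist":-2},{"grip":255,"travel":[-2.3,2,0],"twist":-3},{"grip":255,"travel":[-1.5,1.2,0],"twist":-3},{"grip":255,"travel":[-0.8,0.8,0],"twist":0},{"grip":255,"travel":[0,0,0],"twist":0}]'; python3 -m jog '[{"grip":255,"travel":[0,0,0],"twist":0},{"grip":255,"travel":[0,0,0],"twist":0}]'
```

```text
time: 36.3
position: [0.6026, -0.1606, 0.184]
tool_rot: [-0.051, 0.999, -0.002, 0.003]
ft_force: [-0.2, -0.6, -1.1]
grip_width: 0.0138
time: 37.1
position: [0.4614, -0.038, 0.1816]
tool_rot: [0.069, 0.998, 0.0, -0.0]
ft_force: [0.0, -0.1, -0.3]
grip_width: 0.0136
time: 37.3
position: [0.4639, -0.0397, 0.1814]
tool_rot: [0.07, 0.998, -0.0, 0.001]
ft_force: [0.2, -0.1, -0.1]
grip_width: 0.0137
```

```bash
python3 - <<'E'
from h import *
o=get_obs();print(o["position"],o["grip_width"])
b=camera("scene");k=cal("scene");w=camera("wrist")
cv2.imwrite("pics/c9.png",np.hstack([cv2.resize(b[130:290,170:330],(400,400)),cv2.resize(w[80:320,160:400],(400,400))])[...,::-1])
E
```

```text
[ 0.46391142 -0.03973327  0.18143401] 0.013670449872214439
```

View pics/c9.png

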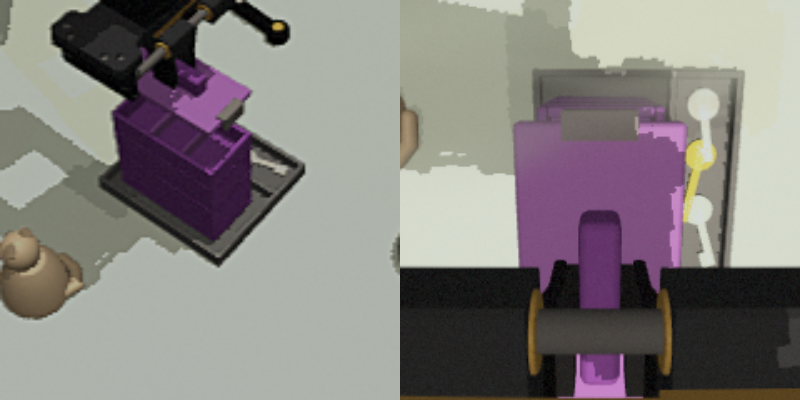

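The stack is flush with the three-part tier on top, and the lid hangs level above it. Lower.

```bash
python3 -m jog '[{"grip":255,"travel":[0,0,-1],"twist":0},{"grip":255,"travel":[0,0,-1.5],"twist":0},{"grip":255,"travel":[0,0,-1],"twist":0},{"grip":255,"travel":[0,0,-0.5],"twist":0},{"grip":255,"travel":[0,0,-0.5],"twist":0},{"grip":255,"travel":[0,0,-0.4],"twist":0},{"grip":255,"travel":[0,0,-0.3],"twist":0},{"grip":255,"travel":[0,0,0],"twist":0}]'; python3 -m jog '[{"grip":255,"travel":[0,0,-0.2],"twist":0},{"grip":255,"travel":[0,0,0],"twist":0},{"grip":255,"travel":[0,0,0],"twist":0}]'
```

```text
time: 38.2
position: [0.4623, -0.0388, 0.129]
tool_rot: [0.07, 0.998, 0.0, -0.0]
ft_force: [0.3, 0.1, -1.2]
grip_width: 0.0137
time: 38.5
position: [0.4625, -0.0388, 0.1273]
tool_rot: [0.07, 0.998, -0.0, 0.0]
ft_force: [0.7, -0.3, -0.5]
grip_width: 0.0139
```

```bash
python3 -m jog '[{"grip":255,"travel":[0,0,-0.1],"twist":0},{"grip":255,"travel":[0,0,0],"twist":0},{"grip":80,"travel":[0,0,0],"twist":0},{"grip":80,"travel":[0,0,0],"twist":0},{"grip":80,"travel":[0,0,0],"twist":0},{"grip":80,"travel":[0,0,0],"twist":0},{"grip":80,"travel":[0,0,0],"twist":0},{"grip":80,"travel":[0,0,0],"twist":0}]'; python3 -m jog '[{"grip":80,"travel":[0,0,1],"twist":0},{"grip":80,"travel":[0,0,3],"twist":0},{"grip":80,"travel":[0,0,3],"twist":0},{"grip":80,"travel":[0,3,2],"twist":3},{"grip":80,"travel":[0,5,0],"twist":5},{"grip":80,"travel":[0,5,0],"twist":5},{"grip":80,"travel":[0,5,0],"twist":5},{"grip":80,"travel":[0,5,0],"twist":5}]'; python3 -m jog '[{"grip":80,"travel":[0,3,0],"twist":3},{"grip":80,"travel":[0,2,0],"twist":3},{"grip":80,"travel":[0,0,0],"twist":0},{"grip":80,"travel":[0,0,0],"twist":0},{"grip":80,"travel":[0,0,0],"twist":0}]'
python3 - <<'E'
from h import *
M["all"]=np.vstack([M["deep_tier"],M["two_part_tier"]+[0,0,.051],M["three_part_tier"]+[0,0,.086],M["lid"]+[0,0,.111]])
V=[]
for c in("scene","top"):
    im=camera(c);k=cal(c);print(c,fit("all",[(im,k)],(.461,-.039,.08),.004))
    V.append(im)
    q=cv2.convexHull(proj(k,pose(M["all"],(.4615,-.039,np.radians(172)),.004)).astype(np.float32))
    print(hull(im,k,"all",(.461,-.039,.08)).min(0),hull(im,k,"all",(.461,-.039,.08)).max(0),q.min((0,1)),q.max((0,1)))
cv2.imwrite("pics/fin.png",np.hstack([cv2.resize(V[0][110:310,170:370],(400,400)),cv2.resize(V[1][180:340,220:380],(400,400))])[...,::-1])
E
```

```text
time: 39.3
position: [0.4624, -0.0388, 0.1262]
tool_rot: [0.07, 0.998, -0.0, -0.0]
ft_force: [-0.4, 0.0, -0.3]
grip_width: 0.0537
time: 40.1
position: [0.4622, 0.1931, 0.2172]
tool_rot: [-0.132, 0.991, -0.0, 0.001]
ft_force: [0.8, 0.2, 0.2]
grip_width: 0.0597
time: 40.6
position: [0.4623, 0.2402, 0.2164]
tool_rot: [-0.181, 0.983, -0.0, -0.0]
ft_force: [-0.8, 0.4, 0.5]
grip_width: 0.0596
scene (array([ 0.46159005, -0.04036539,  2.99226408]), np.float64(0.9786909651207802))
[214.5 157.5] [270.5 226.5] [213.30354 156.41743] [271.1713  226.25714]
top (array([ 0.46275031, -0.04056888, -0.12418053]), np.float64(0.9545015033578512))
[286.5 232.5] [320.5 291.5] [285.61456 232.9803 ] [320.30136 291.69272]
```

View pics/fin.png

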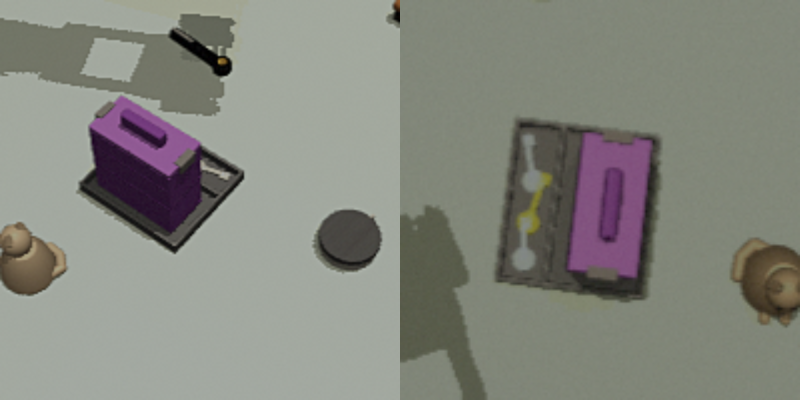

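The stack is closed, upright and flush, with the lid on. Its outline matches the fully seated model to about 1 px, and the arm is clear. Handing in.

```bash
python3 -c "from rig import *;hand_in()"
```

```text
the job is handed in; nothing more can be done
```

The lunch box is back together in the large compartment of the key tray: deep tier, two-part tier, three-part tier, then the lid. I handed it in about 41 s into the 125 s allowed.

**Last checks:**
- **Seating:** the whole stack's outline matches a fully seated stack to about 1 pixel in both fixed cameras (overlap 0.98 in the scene view, 0.95 in the top view).
- **Position:** the stack is within a few millimetres of the compartment's middle and lies along its length.
- **Release:** no contact force showed before any of the four releases. The gripper was then open and well clear.
- **Bystanders:** the cat, tyre gauge and polish tin looked untouched in the last picture. I did not check the clothes brush or padlock after the last move, but the arm never came near them.

**What went wrong or disagreed:**
- **Missed grasps:** the first attempts on the deep tier closed above its rim and did not move it. In the pictures the fingertips sat about 30 mm higher than the stated tool geometry, so I gripped lower and set each placing height relative to its own grasp height.
- **Blocked views:** wrist-camera fits were poor because the gripper hid part of each piece, so I relied mainly on the fixed-camera fits. The automatic check after the three-part tier was blocked by the arm, and I confirmed that tier by looking at pictures instead.

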